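# Close the sample canister on the balance

### The job

The steel sample canister on the balance has to be closed before weighing. Take away the scoop lying across its mouth and lay it flat in the aluminium tray, then take the large lid off its sloping stand and set it on the canister so that it is fully seated and level. Be gentle: lower both in the gripper until they rest before letting go, do not press hard on the balance, keep the canister on the pan, and leave the small lid, the pot and the bottle where they are.

Things in the scene. Friction and masses are not known exactly. Their poses are not given: they have to be found in the camera images.
- canister: Open steel canister, 110 mm outer diameter, 85 mm high, wall 5 mm (mouth 100 mm), inner floor 5 mm up; loose, 0.6 kg, stands on the balance's pan. Origin: centre of its underside, z up.
- canister_rim (a point): Centre of the canister's mouth, level with the top of its rim, 85 mm above the canister's origin.
- balance: White laboratory balance, fixed, 260 (x) by 200 (y) by 62 mm high, display on its -x side. A round steel pan, 156 mm across, is centred 30 mm to +x of the balance's centre; its top is 72 mm above the bench. Origin: centre of its underside.
- pan (a point): Centre of the top of the balance's pan, axes as the balance.
- scoop: Scoop 190 mm long (x from -95 to +95), flat underneath, 0.09 kg: grey handle bar 14 mm wide (y) and 14 high from x = -95 to +20, then a steel trough 32 mm wide, 12 high to x = +95. Origin: middle of its length, on its underside, z up; centre of mass within 25 mm of it. Starts lying across the canister's rim.
- tray: Low open aluminium tray, fixed on the bench, 260 (x) by 140 (y) mm outside, walls 18 mm high and 5 mm thick, floor about 5 mm thick. Origin: centre of its underside.
- lid: Large lid, 0.26 kg: steel disc 116 mm across, z = 10 to 16 mm; under it a plug 96 mm across (z = 0 to 10) that enters the canister's mouth; on top a black bar handle along y, 64 mm long, 16 mm wide (x), bar at z = 28 to 46 on two end posts. Origin: centre of the plug's underside, z out through the handle; seated, it is 75 mm above the canister's origin. Starts on the stand, tipped 35 degrees.
- lid_grip (a point): Point in the middle of the lid's handle bar, 40 mm above the lid's origin along its z; pinch the bar along the lid's x axis.
- stand: Grey sloping lid stand, fixed: board 150 by 140 mm tipped 35 degrees, its face looking up and to the stand's -x (towards the robot), on a foot 150 by 140 mm; two steel pins near its lower edge, 81 mm apart, 22 mm out of the face, hold the lid. Origin: centre of the foot's underside; middle of the board's face 62 mm above it; top edge 105 mm high.
- small_lid: Bystander: a smaller lid of the same make, 80 mm across, 46 mm high with its handle, lying flat on the bench; it does not fit. Origin: centre of its underside.
- pot: Bystander: a closed specimen pot with white cap, 60 mm across, 75 mm high. Origin: centre of its underside.
- bottle: Bystander: an amber bottle with white cap, 66 mm across, 130 mm high. Origin: centre of its underside.
Mind the look-alikes: they are no part of the job. What is shaped like the lid but blue or pink is not meant.

How it is judged:
By the outcome, as a careful person would: the job done as asked, in the order asked, and still so for the second after the job is handed in, with the robot touching nothing.
It also fails if it takes over 66 s, if anything falls off the work surface, if the arm or the gripper's body presses on something with over 40 N, if the wrist force passes 120 N, or if a joint passes its speed limit or range.

### The arm

A 6-joint arm with a two-finger parallel gripper is mounted at the origin on the work surface. World frame = base frame: x ahead of the robot, y to its left, z up, the work surface at z = 0. Lengths are in m, angles in rad, forces in N, time in s.
With the tool pointing down it reaches from about 0.35 to 0.975 m from the base axis. Payload 4.9 kg.
Tool frame: the origin (TCP) lies on the mounting face of the last link; the fingertips stand 173 mm ahead of it and the grasp point (between the pads) lies 155 mm ahead of it (tcp_to_grasp is the distance from the TCP to the grasp point, in m); z points along the fingers, y is the line along which they close (so a half turn about z gives the same grasp; the last joint's range is limited). The gripper opens to 85 mm and grips with 20 to 120 N. Pads are 22 mm wide; open, the fingers measure 114 mm over their backs; the gripper's body (76 mm by 85 mm) begins 54 mm behind the grasp point. The pads swing forward as they close: fully open they stand 13 mm farther back than shut.
Start: joints at [-1.312, 0.053, 1.613, -0, 1.476, -0.119], TCP at [0.231, -0.581, 0.405] pointing down, gripper open.
Joint ranges: [-3.01, 3.01], [-1.01, 2.22], [0.06, 2.58], [-1.02, 4.17], [0.09, 2.62], [-3.14, 3.14]. Speed limits (rad/s): [2.57, 2.57, 3.14, 3.14, 3.14, 3.14].

### API

Orientations are given as a rotation vector (axis times angle).
In Python, from station import get_obs, get_image, calibration, finish_job, tcp_to_grasp gives the robot as it stands. The module is installed in compiled form; this text tells all that it offers.
- The arm moves only by the tool arm_command, never from a script. Its argument "plan" is a list that holds one entry, the list of rows, each a list of 6 numbers: the shift along the tool's x, y, z in cm, then the turn, a rotation vector about the tool's x, y, z in rad. A call has 1 to 12 rows; each row is the pose to reach, as a shift and turn from the pose commanded when the call began, along the tool's axes at that moment; what a row does not reach only later rows make up. A row lasts 1/12 s, in which the tool goes at most 41.7 mm and 7.16 degrees, less where a joint would pass 70% of its speed; a pose out of reach is approached as far as the arm can. A call with a gripper value outside its range is refused whole. "gripper" is the closure, from -1 (fully open) to 1 (shut), set as the call begins (left out, the last holds). The fingers move at their own pace and stop on an object; "force" is the grip in N (left out, the last holds). Time passes only in rows, so rows that repeat a pose let the fingers close. It gives the time, the measured TCP pose, the force, the opening and the grip force at its end, in the units of the state.
- get_obs(): the state, without advancing time (a new reading comes with each control period).
- get_image(name): name is "scene" or "side" or "wrist"; returns (picture, depth): 480x640x3 uint8, blue, green, red; 480x640 float32, m along the optical axis (not along the pixel's ray), 0 where there is no reading.
- calibration(name): a dict with "fx", "fy", "cx", "cy" (pixels), "pose" (4x4, takes a point from camera to world coordinates). Camera axes: x right, y up, looking along -z (the intrinsics and any distortion apply to the point x, -y, -z); pixel columns grow to the right and rows downward; lengths in m; the calibration is good to about 2 mm. The wrist camera is an equidistant fisheye: a pixel r from the principal point sees the ray r / f radians off the axis. A picture is of the moment at which its call begins: read the wrist's pose just before it. calibration takes no time and is no camera call; for the wrist camera it gives the pose at the moment of the call.
- finish_job(): hands the job in; it is judged then, once.
The state is a dict: "t": time; "q": joint angles; "dq": joint speeds; "effort": joint torques, N m; "tool_pos": TCP position; "tool_rot": TCP orientation; "contact_force": force on the tool from outside, world axes, zero at the start; "wrist_torque": the same for the moment, N m; "opening": finger opening in m; "grip_force": force on a finger pad.
Only numpy, scipy, OpenCV 4.12 (cv2) and the standard library are available. Lean on these libraries where they do the work, as an engineer would, in place of code of your own. Each camera call takes 0.05 s, during which the arm holds its last target. There are 200 camera calls.

## Working session

There is one attempt and no reset: what is moved stays moved. The work goes in short steps, Python scripts to look and compute and a tool call to move; the robot and the scene stay as the last step left them, time stands still between calls to the robot, and variables do not carry over. Pictures are saved under pics/ and viewed, at most 10 in all, crops included, and the job is handed in when it is done.

Besides the shell and the picture viewer there is one more tool, called after "Emit:" as name(argument=value, ...) on one line, values as JSON. arm_command: Moves the arm, as the interface text tells. Its arguments: {"type":"object","properties":{"plan":{"type":"array"},"gripper":{"type":"number"},"force":{"type":"number"}},"required":["plan"]}

```bash
mkdir -p pics
cat > h.py <<'E'
import numpy as np, cv2
from station import get_obs,get_image,calibration,finish_job,tcp_to_grasp
from scipy.spatial.transform import Rotation as R
def cloud(name,d,c):
    v,u=np.mgrid[0:480,0:640].astype(float)
    x=(u-c['cx'])/c['fx']; y=(v-c['cy'])/c['fy']
    if name=='wrist':
        r=np.hypot(x,y); k=np.where(r>1e-9,np.tan(np.minimum(r,1.5))/np.maximum(r,1e-9),1); x=x*k;y=y*k
    P=np.stack([x*d,-y*d,-d],-1)
    W=P@c['pose'][:3,:3].T+c['pose'][:3,3]
    W[d<=0]=np.nan
    return W
def snap(name,save=None):
    c=calibration(name); im,d=get_image(name)
    if save: cv2.imwrite('pics/'+save,im)
    return im,d,cloud(name,d,c),c
E
python3 - <<'E'
from h import *
o=get_obs();print(o)
for n in('scene','side'):
    im,d,W,c=snap(n,n+'0.png');np.savez(n+'0.npz',im=im,d=d,W=W,);print(n,c,(d>0).mean())
E
```

```text
{'t': 0.0, 'q': array([-1.31202076e+00,  5.33350809e-02,  1.61429023e+00, -2.02632995e-05,
        1.47596661e+00, -1.19016097e-01]), 'dq': array([ 0.00056208, -0.00115255, -0.00054206,  0.00116583, -0.00031582,
       -0.00059711]), 'effort': array([ 1.53583380e-03, -3.93687057e+01, -3.70173633e+01,  3.48802007e-05,
        7.18845418e-03, -8.95873029e-06]), 'tool_pos': array([ 0.23046293, -0.58066934,  0.40347841]), 'tool_rot': array([-3.08375242e+00, -5.89539692e-01,  2.50721740e-04]), 'contact_force': array([-0.18348315,  0.57930599, -0.05507202]), 'wrist_torque': array([-0.03909098, -0.0328796 , -0.00988149]), 'grip_force': 0.0, 'opening': 0.08543971805471264}
scene {'fx': 532.9084522050273, 'fy': 532.9084522050273, 'cx': 326.81191452150523, 'cy': 239.02408885835868, 'pose': array([[-0.84258479, -0.44464336,  0.30388016,  0.89899419],
       [ 0.5385304 , -0.6893278 ,  0.48457423,  0.69113606],
       [-0.00598967,  0.57194358,  0.82027109,  1.18178576],
       [ 0.        ,  0.        ,  0.        ,  1.        ]])} 0.9960807291666667
side {'fx': 539.8091225829878, 'fy': 539.8091225829878, 'cx': 320.154785304119, 'cy': 230.39849613258934, 'pose': array([[ 0.96432349,  0.17342361, -0.20001114,  0.21604689],
       [-0.26471941,  0.62612421, -0.73341129, -1.04055489],
       [-0.00195901,  0.76019256,  0.64969488,  1.11463996],
       [ 0.        ,  0.        ,  0.        ,  1.        ]])} 0.99603515625
```

View pics/scene0.png

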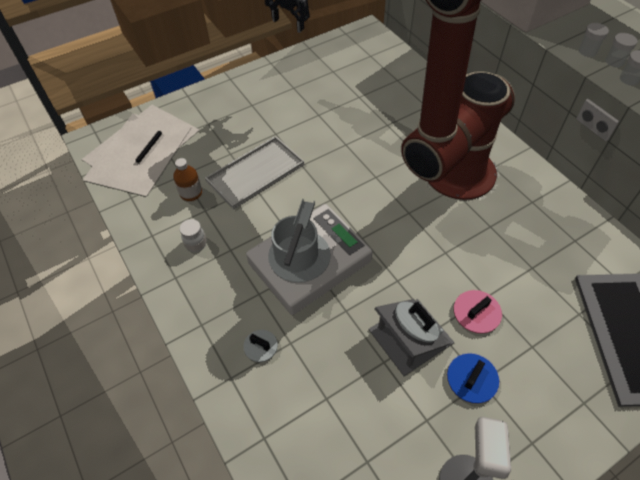

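View pics/side0.png

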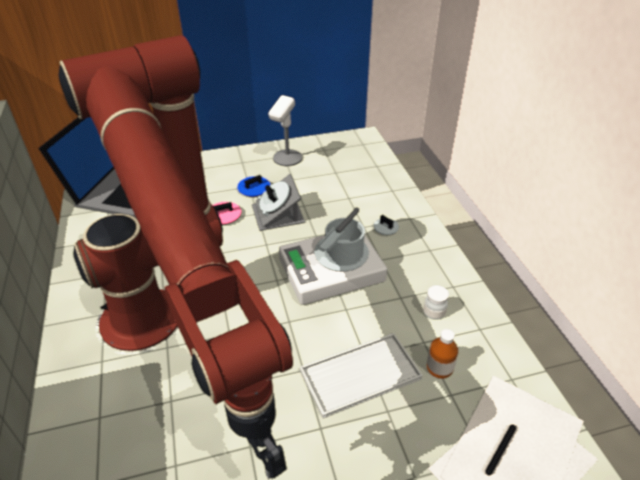

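The scene view shows the scoop across the canister from (308,205) to (290,262), the tray at (255,170), and the lid on its stand at (418,318). The side view shows the scoop from (322,248) to (356,212), the tray at (360,375) and the lid at (273,195). The blue and pink look-alikes are beside the stand.

Run:
```python
from h import *
A={n:np.load(n+'0.npz') for n in('scene','side')}
box={'scene':dict(can=(265,195,330,275),tray=(200,130,310,210),stand=(370,295,455,375)),'side':dict(can=(310,200,372,272),tray=(295,330,425,420),stand=(250,170,305,230))}
for n in A:
    W=A[n]['W'];hsv=cv2.cvtColor(A[n]['im'],cv2.COLOR_BGR2HSV)
    for k,(a,b,c,d) in box[n].items():
        P=W[b:d,a:c].reshape(-1,3);C=hsv[b:d,a:c].reshape(-1,3)
        ok=np.isfinite(P[:,0]);P=P[ok];C=C[ok]
        print(n,k,len(P),'z pct',np.round(np.percentile(P[:,2],[1,10,50,90,99,100]),3))
        if k=='can':
            h=P[(P[:,2]>.160)]
            m=h.mean(0);u,s,v=np.linalg.svd(h-m,full_matrices=False);t=(h-m)@v[0];w=(h-m)@v[1]
            print(' scoop n',len(h),'mean',m.round(3),'axes',v.round(3).tolist(),'t',np.percentile(t,[0,2,50,98,100]).round(3))
            for lo in np.arange(-.1,.1,.02):
                q=(t>=lo)&(t<lo+.02)
                if q.sum()>3: print('  t%.2f'%lo,q.sum(),h[q].mean(0).round(3),'w',np.percentile(w[q],[3,97]).round(4),'z',np.percentile(h[q,2],[5,50,95]).round(3))
            r=P[(P[:,2]>.150)&(P[:,2]<.160)]
            (cx,cy),rr=cv2.minEnclosingCircle(r[:,:2].astype(np.float32));print(' rim',len(r),cx,cy,rr)
            s_=P[(P[:,2]>.09)&(P[:,2]<.150)];print(' body',np.percentile(s_,[1,99],axis=0).round(3).tolist())
        if k=='tray':
            r=P[(P[:,2]>.012)&(P[:,2]<.03)]
            print(' rect',cv2.minAreaRect(r[:,:2].astype(np.float32)),'floor',np.median(P[(P[:,2]>.003)&(P[:,2]<.011),2]))
        if k=='stand':
            h=P[(C[:,2]<60)&(P[:,2]>.06)];print(' dark',len(h),np.percentile(h,[5,50,95],axis=0).round(3).tolist())
            h=P[(P[:,2]>.05)];print(' all',len(h),np.percentile(h,[1,50,99],axis=0).round(3).tolist())
    a=A[n]['im']
a=A['scene']['im'];cr=np.hstack([cv2.resize(a[190:290,250:350],(400,400),interpolation=2),cv2.resize(a[285:385,365:465],(400,400),interpolation=2)])
cv2.imwrite('pics/c0.png',cr)
```

```text
scene can 5183 z pct [-0.005 -0.001  0.073  0.159  0.172  0.175]
 scoop n 492 mean [0.569 0.036 0.167] axes [[0.725, 0.688, 0.034], [0.687, -0.725, 0.044], [0.055, -0.009, -0.998]] t [-0.098 -0.093 -0.001  0.091  0.095]
  t-0.10 43 [ 0.505 -0.025  0.164] w [-0.0151  0.0166] z [0.16  0.163 0.168]
  t-0.08 53 [ 0.52  -0.011  0.164] w [-0.015   0.0171] z [0.16  0.164 0.171]
  t-0.06 48 [0.533 0.002 0.164] w [-0.0158  0.0173] z [0.16  0.163 0.17 ]
  t-0.04 44 [0.546 0.015 0.165] w [-0.0151  0.0171] z [0.161 0.165 0.171]
  t-0.02 59 [0.561 0.028 0.168] w [-0.015   0.0158] z [0.161 0.169 0.173]
  t0.00 51 [0.574 0.046 0.169] w [-0.0424  0.0071] z [0.161 0.169 0.173]
  t0.02 50 [0.591 0.057 0.169] w [-0.0059  0.0074] z [0.164 0.17  0.173]
  t0.04 51 [0.606 0.07  0.169] w [-0.0062  0.019 ] z [0.16  0.17  0.173]
  t0.06 52 [0.62  0.085 0.17 ] w [-0.0057  0.0068] z [0.164 0.17  0.174]
  t0.08 41 [0.633 0.097 0.168] w [-0.0058  0.0065] z [0.161 0.168 0.172]
 rim 445 0.5645356178283691 0.03734610602259636 0.09520497918128967
 body [[0.527, -0.022, 0.091], [0.631, 0.086, 0.149]]
scene tray 8770 z
[... 1220 characters left out ...]
0.17 ]
  t0.06 44 [ 0.507 -0.027  0.165] w [-0.0149  0.0163] z [0.161 0.165 0.17 ]
  t0.08 13 [ 0.501 -0.037  0.163] w [-0.016   0.0139] z [0.16  0.161 0.169]
 rim 323 0.5714720487594604 0.02389105036854744 0.09447106719017029
 body [[0.524, -0.03, 0.09], [0.627, 0.08, 0.15]]
side tray 11647 z pct [-0.005 -0.003  0.002  0.008  0.019  0.023]
 rect ((0.5102046728134155, -0.326748788356781), (0.26194894313812256, 0.14450068771839142), 7.94697380065918) floor 0.005118440424428217
side stand 3287 z pct [-0.007 -0.003  0.012  0.094  0.104  0.111]
 dark 73 [[0.419, 0.3, 0.082], [0.426, 0.32, 0.098], [0.436, 0.355, 0.103]]
 all 1035 [[0.403, 0.266, 0.051], [0.46, 0.315, 0.087], [0.51, 0.403, 0.106]]
```

View pics/c0.png

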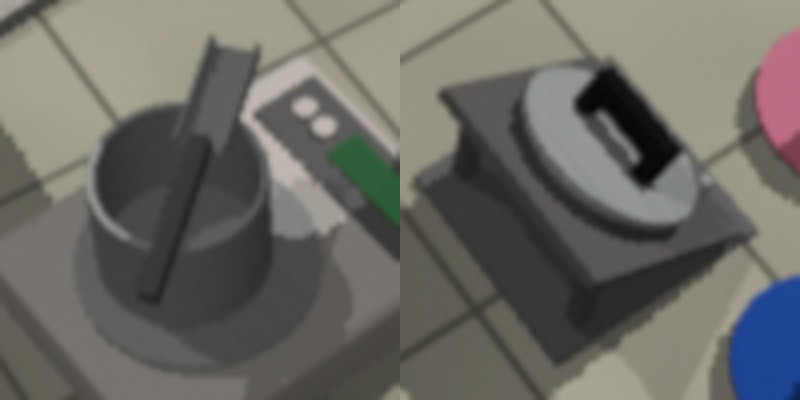

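The crop shows the scoop's trough pointing to the robot (pixel (225,60)) and its handle to the far side (150,290). The lid's handle bar lies from about (590,90) to (655,170) in the right half.

```bash
cat >> h.py <<'E'
def down(yaw):  # tool z down, tool y along world yaw
    y=np.array([np.cos(yaw),np.sin(yaw),0]);z=np.array([0,0,-1.]);return np.stack([np.cross(y,z),y,z],1)
def rel(pos,Rt,o=None):
    o=o or get_obs();R0=R.from_rotvec(o['tool_rot']).as_matrix()
    s=R0.T@(np.array(pos)-o['tool_pos'])*100;r=R.from_matrix(R0.T@Rt).as_rotvec()
    print('rel',s.round(2).tolist(),r.round(4).tolist(),'|r|deg',np.degrees(np.linalg.norm(r)).round(1));return s,r
E
python3 - <<'E'
from h import *
print(R.from_rotvec(get_obs()['tool_rot']).as_matrix().round(3))
for y in(-46.8,133.2): rel([.567,.032,.45],down(np.radians(y)))
# lid plane
for n,(a,b,c,d) in (('scene',(370,295,455,375)),('side',(250,170,305,230))):
    A=np.load(n+'0.npz');W=A['W'][b:d,a:c].reshape(-1,3);im=A['im'][b:d,a:c].reshape(-1,3)
    hs=cv2.cvtColor(A['im'],cv2.COLOR_BGR2HSV)[b:d,a:c].reshape(-1,3)
    m=(W[:,2]>.04)&(hs[:,2]>115)&(hs[:,1]<60);P=W[m];
    for _ in range(4):
        mm=P.mean(0);v=np.linalg.svd(P-mm,full_matrices=False)[2];v2=v[2]*np.sign(v[2][2]);e=(P-mm)@v2;P=P[abs(e)<.006]
    print(n,len(P),mm.round(3),v2.round(3),'tilt',np.degrees(np.arccos(v2[2])))
    hgt=(W-mm)@v2
    D=W[(hs[:,2]<70)&(hgt>.018)&(hgt<.04)&(np.linalg.norm(W-mm,axis=1)<.08)]
    dm=D.mean(0);dv=np.linalg.svd(D-dm,full_matrices=False);print(' bar',len(D),dm.round(3),dv[2][0].round(3),np.percentile((D-dm)@dv[2][0],[1,99]).round(3),'h',np.percentile((D-mm)@v2,[5,50,95]).round(3))
    x=np.cross(v2,[0,0,1]);x/=np.linalg.norm(x);ddn=np.cross(x,v2);q=np.c_[(P-mm)@x,(P-mm)@ddn]
    (cx,cy),r=cv2.minEnclosingCircle(q.astype(np.float32));print(' disc',(mm+cx*x+cy*ddn).round(3),r,'horiz dir',x.round(3))
E
```

```text
[[ 0.929  0.369 -0.   ]
 [ 0.369 -0.929  0.002]
 [ 0.    -0.002 -1.   ]]
rel [53.88, -44.54, -4.55] [-0.0018, -0.0005, -0.3761] |r|deg 21.6
rel [53.88, -44.54, -4.55] [-0.0007, 0.0025, 2.7655] |r|deg 158.4
scene 641 [0.45  0.345 0.083] [-0.575 -0.004  0.818] tilt 35.10562049711412
 bar 215 [0.426 0.343 0.099] [ 0.002 -1.     0.022] [-0.029  0.032] h [0.019 0.028 0.031]
 disc [0.436 0.342 0.074] 0.059650905430316925 horiz dir [-0.007  1.     0.   ]
side 443 [0.447 0.327 0.074] [-0.451 -0.016  0.892] tilt 26.85172082571614
 bar 67 [0.425 0.326 0.098] [ 0.049 -0.997 -0.053] [-0.038  0.026] h [0.022 0.032 0.037]
 disc [0.456 0.332 0.079] 0.08167371898889542 horiz dir [-0.036  0.999  0.   ]
```

Emit:
arm_command(plan=[[[13.5,-11.1,-1.1,0,0,-0.1],[27,-22.3,-2.3,0,0,-0.2],[40,-33,-3.4,0,0,-0.3],[53.9,-44.5,-4.5,0,0,-0.376],[53.9,-44.5,-4.5,0,0,-0.376],[53.9,-44.5,-4.5,0,0,-0.376],[53.9,-44.5,-4.5,0,0,-0.376],[53.9,-44.5,-4.5,0,0,-0.376],[53.9,-44.5,-4.5,0,0,-0.376],[53.9,-44.5,-4.5,0,0,-0.376],[53.9,-44.5,-4.5,0,0,-0.376],[53.9,-44.5,-4.5,0,0,-0.376]]], gripper=0.1, force=30)

```text
t: 1.1
tool_pos: [0.4714, -0.1416, 0.4367]
tool_rot: [-2.921, -1.156, 0.0]
contact_force: [0.3, -0.7, -0.6]
opening: 0.0384
grip_force: 0.0
```

Emit:
arm_command(plan=[[[20,-16.5,0,0,0,-0.1],[20,-16.5,0,0,0,-0.1]]])

```text
t: 1.27
tool_pos: [0.4819, -0.0591, 0.4366]
tool_rot: [-2.857, -1.305, 0.0]
contact_force: [0.5, 0.6, 1.4]
opening: 0.0388
grip_force: 0.0
```

```bash
python3 -c "
from h import *
rel([.567,.032,.45],down(np.radians(-46.8)))"
```

```text
rel [12.46, 0.47, -1.34] [-0.0003, 0.0001, 0.103] |r|deg 5.9
```

Emit:
arm_command(plan=[[[4,0.2,-0.5,0,0,0.1],[8,0.4,-1,0,0,0.1],[12,0.5,-1.3,0,0,0.1],[12.5,0.5,-1.3,0,0,0.1],[12.5,0.5,-1.3,0,0,0.1],[12.5,0.5,-1.3,0,0,0.1]]])

```text
t: 1.77
tool_pos: [0.5674, 0.0299, 0.449]
tool_rot: [-2.92, -1.157, 0.003]
contact_force: [-0.3, -0.2, 0.9]
opening: 0.0385
grip_force: 0.0
```

Run:
```python
from h import *
im,d,W,c=snap('wrist','w1.png');o=get_obs();np.savez('w1.npz',im=im,d=d,W=W,pose=c['pose'])
print(o['tool_pos'],(d>0).mean(),c['pose'].round(3).tolist(),c['fx'],c['cx'],c['cy']); rel([.567,.032,.45],down(np.radians(-46.8)))
z=W[...,2];ok=np.isfinite(z)
S=W[ok&(z>.162)&(z<.185)&(abs(W[...,0]-.567)<.12)&(abs(W[...,1]-.03)<.12)]
m=S.mean(0);v=np.linalg.svd(S-m,full_matrices=False)[2];t=(S-m)@v[0];w=(S-m)@v[1];print(len(S),m.round(4),v[0].round(3),np.percentile(t,[0,1,99,100]).round(3))
for lo in np.arange(-.1,.1,.02):
    q=(t>=lo)&(t<lo+.02)
    if q.sum()>3: print(' t%.2f'%lo,q.sum(),S[q].mean(0).round(4),np.percentile(w[q],[2,98]).round(4),'z',np.percentile(S[q,2],[5,50,95]).round(4))
```

```text
[0.56704545 0.0293404  0.44918074] 0.9958365885416667 [[0.684, 0.696, 0.217, 0.622], [-0.729, 0.654, 0.202, 0.081], [-0.001, -0.297, 0.955, 0.417], [0.0, 0.0, 0.0, 1.0]] 371.64829954431775 318.10663328769175 237.35090632708028
rel [0.18, -0.2, -0.08] [-0.0008, 0.0013, -0.0007] |r|deg 0.1
4180 [0.581  0.0475 0.1693] [-0.728 -0.686 -0.013] [-0.074 -0.072  0.111  0.116]
 t-0.08 427 [0.6295 0.0931 0.1696] [-0.0066  0.0066] z [0.1679 0.1698 0.171 ]
 t-0.06 602 [0.6174 0.0816 0.1698] [-0.0066  0.0061] z [0.1682 0.1699 0.1712]
 t-0.04 611 [0.6027 0.068  0.1697] [-0.0066  0.0068] z [0.1679 0.1698 0.1711]
 t-0.02 599 [0.5884 0.0545 0.1697] [-0.0066  0.007 ] z [0.1682 0.1698 0.171 ]
 t0.00 563 [0.5738 0.0406 0.1698] [-0.0066  0.0065] z [0.1684 0.1698 0.171 ]
 t0.02 600 [0.5586 0.0266 0.1694] [-0.0152  0.0148] z [0.1671 0.1696 0.1709]
 t0.04 249 [0.5434 0.0143 0.1675] [-0.016   0.0159] z [0.163  0.1679 0.1691]
 t0.06 200 [ 5.301e-01 -1.000e-04  1.677e-01] [-0.0158  0.0153] z [0.1659 0.1679 0.1691]
 t0.08 179 [ 0.516  -0.0146  0.1679] [-0.0161  0.0154] z [0.1665 0.168  0.169 ]
```

View pics/w1.png

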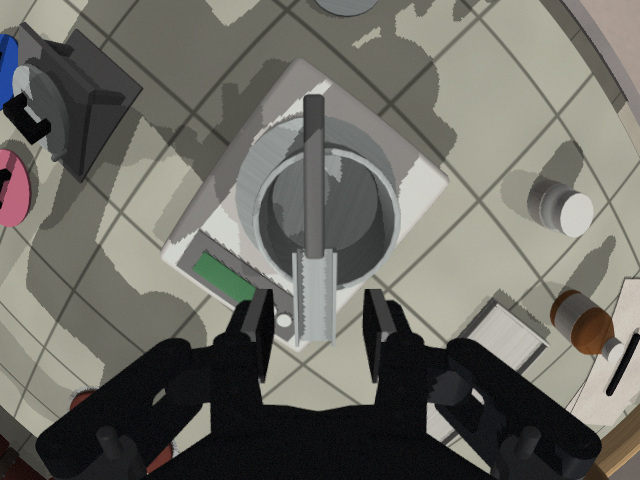

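The wrist view shows the scoop with its handle at column 314 (rows 95–255), the trough to row 340 and the open fingers at columns 262 and 375, aligned with the handle.

```bash
python3 -c "
from h import *
rel([.562,.030,.332],down(np.radians(-46.7)))"
```

```text
rel [-0.31, -0.38, 11.72] [-0.0008, 0.0013, -0.0024] |r|deg 0.2
```

Emit:
arm_command(plan=[[[-0.3,-0.4,3,0,0,0],[-0.3,-0.4,6,0,0,0],[-0.3,-0.4,8.5,0,0,0],[-0.3,-0.4,10.3,0,0,0],[-0.3,-0.4,11.3,0,0,0],[-0.3,-0.4,11.7,0,0,0],[-0.3,-0.4,11.7,0,0,0],[-0.3,-0.4,11.7,0,0,0]]])

```text
t: 2.48
tool_pos: [0.5628, 0.0302, 0.3343]
tool_rot: [2.921, 1.155, 0.003]
contact_force: [0.1, -0.8, 0.2]
opening: 0.0387
grip_force: 0.0
```

```bash
python3 -c "
from h import *
rel([.562,.030,.332],down(np.radians(-46.7)));print(get_obs()['contact_force'])"
```

```text
rel [-0.07, -0.04, 0.23] [0.0015, -0.0013, -0.0027] |r|deg 0.2
[ 0.09022383 -0.84401156  0.1707652 ]
```

Emit:
arm_command(plan=[[[0,0,0.1,0,0,0],[0,0,0.1,0,0,0],[0,0,0.1,0,0,0],[0,0,0.1,0,0,0],[0,0,0.1,0,0,0],[0,0,0.1,0,0,0],[0,0,0.1,0,0,0],[0,0,0.1,0,0,0]]], gripper=1, force=40)

```text
t: 3.15
tool_pos: [0.5632, 0.0307, 0.3337]
tool_rot: [2.92, 1.156, 0.004]
contact_force: [0.0, 0.0, 5.9]
opening: 0.0126
grip_force: 41.2
```

Emit:
arm_command(plan=[[[0,0,-0.5,0,0,0],[0,0,-1.5,0,0,0],[0,0,-3,0,0,0],[0,0,-4.5,0,0,0],[0,0,-6,0,0,0],[0,0,-7,0,0,0],[0,0,-7,0,0,0]]])

```text
t: 3.73
tool_pos: [0.563, 0.0308, 0.405]
tool_rot: [2.919, 1.156, 0.007]
contact_force: [0.6, 0.5, 0.2]
opening: 0.0127
grip_force: 40.4
```

Run:
```python
from h import *
im,d,W,c=snap('wrist','w2.png');o=get_obs();print(o['contact_force'],o['grip_force'],o['opening'],o['tool_pos'])
z=W[...,2];g=o['tool_pos']
# scoop vertical tilt: cut along axis
a=np.array([.728,.686,0]);n=np.array([.686,-.728,0]);D=W-g
t=D@a;w=D@n
for lo in np.arange(-.1,.12,.02):
    q=np.isfinite(z)&(t>lo)&(t<lo+.02)&(abs(w)<.006)&(z>.19)&(z<g[2]-.11)
    if q.sum()>5: print('%.2f'%lo,q.sum(),np.percentile(z[q],[10,50,90]).round(4))
# tray
q=np.isfinite(z)&(W[...,0]>.33)&(W[...,0]<.7)&(W[...,1]>-.46)&(W[...,1]<-.19)&(z>.013)&(z<.024)
q=cv2.morphologyEx(q.astype(np.uint8),cv2.MORPH_OPEN,np.ones((2,2)))>0
print(cv2.minAreaRect(W[q][:,:2].astype(np.float32)),q.sum())
rel([.512,-.325,.41],down(np.radians(-46.7-35.2)))
# canister rim
q=np.isfinite(z)&(abs(z-.156)<.004)&(np.hypot(W[...,0]-.576,W[...,1]-.03)<.065)
P=W[q];A=np.c_[2*P[:,:2],np.ones(len(P))];s=np.linalg.lstsq(A,(P[:,:2]**2).sum(1),rcond=None)[0];print('rim',len(P),s[:2],np.sqrt(s[2]+s[:2]@s[:2]),np.median(P[:,2]))
```

```text
[-0.65706655 -0.17500455 -1.17717473] 40.3818049133406 0.012467006161136655 [0.56278579 0.03077008 0.40331041]
-0.08 43 [0.2295 0.2303 0.2308]
-0.06 703 [0.2296 0.2302 0.2309]
-0.04 767 [0.2297 0.2304 0.231 ]
-0.02 956 [0.2405 0.2413 0.2523]
0.00 1491 [0.2405 0.2413 0.2425]
0.02 1580 [0.2404 0.2413 0.2421]
0.04 1775 [0.2404 0.2413 0.2422]
0.06 1896 [0.2403 0.2413 0.2422]
0.08 1706 [0.2401 0.2413 0.2422]
((0.6120055913925171, -0.21114152669906616), (0.3861297369003296, 0.2600609064102173), 62.635284423828125) 827
rel [-28.05, 22.46, -0.68] [0.0012, -0.0022, 0.6125] |r|deg 35.1
rim 3183 [0.57487025 0.02922814] 0.05181205613872842 0.15574213479751428
```

Emit:
arm_command(plan=[[[-1.5,1.2,0,0,0,0.05],[-4.5,3.6,0,0,0,0.15],[-7.5,6,0,0,0,0.25],[-10.5,8.4,0,0,0,0.35],[-13.5,10.8,0,0,0,0.45],[-16.5,13.2,0,0,0,0.55],[-19.5,15.6,0,0,0,0.613],[-22.5,18,0,0,0,0.613],[-25,20,0,0,0,0.613],[-27,21.6,0,0,0,0.613],[-28,22.5,0,0,0,0.613],[-28,22.5,0,0,0,0.613]]])

```text
t: 4.78
tool_pos: [0.5118, -0.327, 0.4003]
tool_rot: [-3.133, -0.216, 0.003]
contact_force: [0.0, 0.3, -1.6]
opening: 0.0127
grip_force: 40.4
```

Emit:
arm_command(plan=[[[0,0,0,0,0,0],[0,0,0,0,0,0],[0,0,0,0,0,0]]])

```text
t: 5.03
tool_pos: [0.5128, -0.3235, 0.4016]
tool_rot: [-3.133, -0.224, 0.0]
contact_force: [-0.7, -0.0, -1.0]
opening: 0.0127
grip_force: 40.4
```

Run:
```python
from h import *
im,d,W,c=snap('wrist','w3.png');o=get_obs();print(o['contact_force'],o['grip_force'],o['tool_pos'])
z=W[...,2]
q=np.isfinite(z)&(W[...,0]>.33)&(W[...,0]<.7)&(W[...,1]>-.46)&(W[...,1]<-.21)&(z>.013)&(z<.022)
n,l,st,_=cv2.connectedComponentsWithStats(q.astype(np.uint8));k=1+np.argmax(st[1:,4]);print(n,st[k])
P=W[q][:,:2]
print(cv2.minAreaRect(W[l==k][:,:2].astype(np.float32)),np.percentile(P,[1,99],axis=0))
f=np.isfinite(z)&(np.hypot(W[...,0]-.512,W[...,1]+.325)<.06)&(z<.012);print('floor',np.median(z[f]))
```

```text
[ 0.17571152 -0.47046131 -0.43802413] 40.36493816129223 [ 0.51282943 -0.32356168  0.40173602]
8 [ 245   74   54  250 1613]
((0.501785397529602, -0.2766271233558655), (0.2595249116420746, 0.050225913524627686), 6.163239002227783) [[ 0.37546698 -0.40807537]
 [ 0.67523146 -0.24039584]]
floor 0.004060041879407561
```

View pics/w3.png

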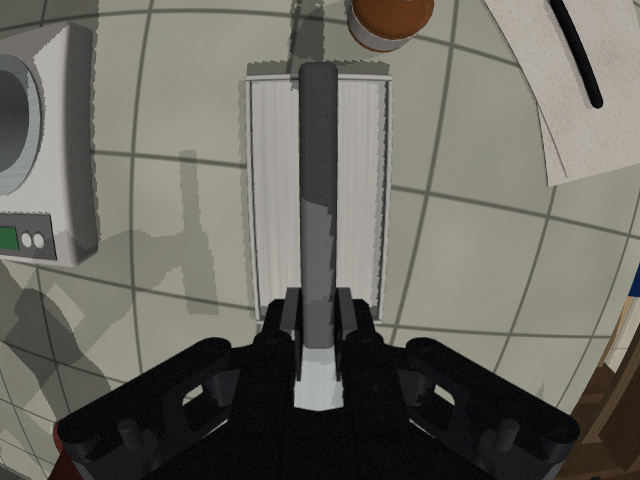

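The wrist view shows the held scoop (columns 300–338) parallel to the tray and central in it (columns 247–392, rows 75–320).

Emit:
arm_command(plan=[[[0,0,1.5,0,0,0],[0,0,4.5,0,0,0],[0,0,8,0,0,0],[0,0,11.5,0,0,0],[0,0,15,0,0,0],[0,0,17.5,0,0,0],[0,0,19.5,0,0,0],[0,0,20.7,0,0,0],[0,0,21.2,0,0,0],[0,0,21.2,0,0,0],[0,0,21.2,0,0,0]]])

```text
t: 6.0
tool_pos: [0.5131, -0.3251, 0.1912]
tool_rot: [3.132, 0.222, 0.002]
contact_force: [0.7, -0.4, -0.6]
opening: 0.0127
grip_force: 40.4
```

Emit:
arm_command(plan=[[[0,0,0.2,0,0,0],[0,0,0.4,0,0,0],[0,0,0.6,0,0,0],[0,0,0.6,0,0,0],[0,0,0.6,0,0,0]]])

```text
t: 6.42
tool_pos: [0.5124, -0.325, 0.184]
tool_rot: [3.134, 0.221, 0.0]
contact_force: [0.0, 0.8, -0.2]
opening: 0.0128
grip_force: 40.4
```

Emit:
arm_command(plan=[[[0,0,0.1,0,0,0],[0,0,0.2,0,0,0],[0,0,0.25,0,0,0],[0,0,0.25,0,0,0],[0,0,0.25,0,0,0]]])

```text
t: 6.83
tool_pos: [0.5125, -0.325, 0.1817]
tool_rot: [3.134, 0.221, 0.0]
contact_force: [-1.6, -0.0, 2.7]
opening: 0.0124
grip_force: 40.8
```

Emit:
arm_command(plan=[[[0,0,0.05,0,0,0],[0,0,0.1,0,0,0],[0,0,0.1,0,0,0],[0,0,0.1,0,0,0]]])

```text
t: 7.17
tool_pos: [0.5126, -0.3251, 0.1817]
tool_rot: [-3.134, -0.221, 0.001]
contact_force: [-3.5, 3.1, 8.7]
opening: 0.0129
grip_force: 41.6
```

Emit:
arm_command(plan=[[[0,0,-0.05,0,0,0],[0,0,-0.05,0,0,0],[0,0,-0.05,0,0,0],[0,0,-0.05,0,0,0],[0,0,-0.05,0,0,0]]], gripper=0.1)

```text
t: 7.58
tool_pos: [0.5124, -0.3249, 0.1805]
tool_rot: [-3.134, -0.221, 0.0]
contact_force: [0.3, -0.1, 0.6]
opening: 0.0383
grip_force: 0.0
```

Emit:
arm_command(plan=[[[0,0,-1,0,0,0],[0,0,-4,0,0,0],[0,0,-8,0,0,0],[0,0,-12,0,0,0],[0,0,-16,0,0,0],[0,0,-20,0,0,0],[0,0,-23,0,0,0],[0,0,-23,0,0,0],[0,0,-23,0,0,0]]])

```text
t: 8.33
tool_pos: [0.5127, -0.3251, 0.4152]
tool_rot: [3.129, 0.221, 0.008]
contact_force: [0.4, 0.4, 0.2]
opening: 0.0387
grip_force: 0.0
```

Run:
```python
from h import *
im,d,W,c=snap('wrist','w4.png');o=get_obs();print(o['contact_force'],o['opening'],o['tool_pos'])
z=W[...,2]
a=np.array([.99,.139,0]);n=np.array([.139,-.99,0]);D=W-o['tool_pos'];t=D@a;w=D@n
for lo in np.arange(-.1,.12,.02):
    q=np.isfinite(z)&(t>lo)&(t<lo+.02)&(abs(w)<.005)&(z<.06)
    if q.sum()>5: print('%.2f'%lo,q.sum(),np.percentile(z[q],[10,50,90]).round(4))
# lid grip: TCP pre-pose
nn=np.array([-.574,0,.819]);y=np.array([np.cos(0),0,0])
for s in(1,-1):
    Z=-nn;Y=s*np.cross(Z,[0,1.,0]);Y/=np.linalg.norm(Y);Rt=np.stack([np.cross(Y,Z),Y,Z],1)
    rel(np.array([.428,.342,.10])+nn*.30,Rt)
Y=np.array([0,0,0])
print(R.from_rotvec(o['tool_rot']).as_matrix().round(2),o['q'])
```

```text
[ 0.09654604  0.10285515 -0.18192114] 0.038214065702963006 [ 0.51234844 -0.32487087  0.41217203]
-0.10 142 [0.0037 0.0065 0.0078]
-0.08 170 [0.0062 0.0071 0.0081]
-0.06 177 [0.0061 0.007  0.008 ]
-0.04 185 [0.0061 0.0071 0.0081]
-0.02 162 [0.016  0.0178 0.0189]
0.00 197 [0.017  0.0179 0.0189]
0.02 199 [0.017  0.0181 0.019 ]
0.04 199 [0.0172 0.0182 0.0192]
0.06 208 [0.0172 0.0181 0.019 ]
0.08 190 [0.0165 0.018  0.019 ]
0.10 193 [0.003  0.0041 0.005 ]
rel [-16.05, -69.64, 6.52] [-0.5, 0.4359, -1.3819] |r|deg 87.8
rel [-16.05, -69.64, 6.52] [0.4526, 0.5191, 1.653] |r|deg 102.6
[[ 0.99  0.14  0.  ]
 [ 0.14 -0.99 -0.  ]
 [ 0.    0.   -1.  ]] [-6.87723842e-01  4.85630509e-03  1.64925514e+00  2.99774918e-05
  1.48542266e+00  7.42282103e-01]
```

The depth profile shows the scoop lying flat in the tray. Now to the lid.

Emit:
arm_command(plan=[[[0.1,-4,0,0,0,-0.1],[0.3,-8,0,0,0,-0.2],[0.4,-12,0,0,0,-0.32],[0.5,-16,0,0,0,-0.44],[0.7,-20,0,0,0,-0.56],[0.8,-24,0,0,0,-0.68],[0.9,-28,0,0,0,-0.8],[1.1,-32,0,0,0,-0.92],[1.2,-36,0,0,0,-1.04],[1.3,-40,0,0,0,-1.16],[1.5,-44,0,0,0,-1.28],[1.6,-48,0,0,0,-1.4]]])

```text
t: 9.38
tool_pos: [0.4598, 0.1544, 0.4086]
tool_rot: [-2.247, -2.193, 0.005]
contact_force: [0.8, -0.2, 0.6]
opening: 0.0384
grip_force: 0.0
```

Run:
```python
from h import *
o=get_obs();print(o['tool_pos'],o['q'])
nn=np.array([-.574,0,.819]);Z=-nn;Y=np.cross(Z,[0,1.,0]);Y*=np.sign(Y[0]);Rt=np.stack([np.cross(Y,Z),Y,Z],1);print(Rt.round(2))
rel(np.array([.428,.342,.10])+nn*.28,Rt)
```

```text
[0.45975641 0.15435091 0.4085729 ] [ 1.70301436e-01 -2.94010651e-01  1.92369748e+00 -1.15907011e-05
  1.51546492e+00  1.94444308e-01]
[[ 0.    0.82  0.57]
 [ 1.   -0.   -0.  ]
 [ 0.    0.57 -0.82]]
rel [18.3, -19.67, 7.98] [-0.6148, 0.008, -0.0232] |r|deg 35.3
```

Emit:
arm_command(plan=[[[2.6,-2.8,1.1,-0.09,0,0],[5.2,-5.6,2.3,-0.18,0,0],[7.8,-8.4,3.4,-0.26,0,-0.01],[10.4,-11.2,4.6,-0.35,0,-0.01],[13,-14,5.7,-0.44,0,-0.02],[15.6,-16.8,6.8,-0.53,0,-0.02],[18.3,-19.7,8,-0.615,0.01,-0.02],[18.3,-19.7,8,-0.615,0.01,-0.02],[18.3,-19.7,8,-0.615,0.01,-0.02],[18.3,-19.7,8,-0.615,0.01,-0.02],[18.3,-19.7,8,-0.615,0.01,-0.02],[18.3,-19.7,8,-0.615,0.01,-0.02]]])

```text
t: 10.38
tool_pos: [0.2709, 0.3404, 0.3312]
tool_rot: [1.882, 1.858, 0.594]
contact_force: [1.2, 0.7, 0.3]
opening: 0.0385
grip_force: 0.0
```

Run:
```python
from h import *
im,d,W,c=snap('wrist','w5.png');o=get_obs();print(o['contact_force'],o['tool_pos'],o['q'])
np.savez('w5.npz',im=im,W=W)
nn=np.array([-.574,0,.819]);Z=-nn;Y=np.cross(Z,[0,1.,0]);Y*=np.sign(Y[0]);Rt=np.stack([np.cross(Y,Z),Y,Z],1)
rel(np.array([.428,.342,.10])+nn*.28,Rt)
hs=cv2.cvtColor(im,cv2.COLOR_BGR2HSV)
near=np.isfinite(W[...,0])&(np.linalg.norm(W-[.45,.345,.083],axis=2)<.1)&(W[...,2]>.03)
# disc plane: robust fit
P=W[near&(hs[...,2]>100)]
for _ in range(6):
    m=P.mean(0);v=np.linalg.svd(P-m,full_matrices=False)[2][2];v=v*np.sign(v[2]);P=P[abs((P-m)@v)<.004]
print('plane',len(P),m.round(4),v.round(4),np.degrees(np.arccos(v[2])))
h=(W-m)@v
bar=near&(h>.026)&(h<.034);n,l,st,_=cv2.connectedComponentsWithStats(bar.astype(np.uint8));k=1+np.argmax(st[1:,4])
B=W[l==k];bm=B.mean(0);u=np.linalg.svd(B-bm,full_matrices=False)[2]
t=(B-bm)@u[0];w=(B-bm)@u[1];print('bar',len(B),bm.round(4),u[0].round(4),np.percentile(t,[0,1,99,100]).round(4),np.percentile(w,[1,99]).round(4),'h',np.percentile(h[l==k],[5,50,95]).round(4))
```

```text
[0.38949205 0.24687646 0.73885942] [0.27090679 0.3404658  0.33125739] [ 0.83285332 -0.46241259  2.21041606 -0.52836239  1.0200134   1.04128709]
rel [0.15, -0.41, -0.05] [0.0039, 0.0038, -0.0118] |r|deg 0.7
plane 6258 [0.4367 0.3355 0.075 ] [-0.5727  0.0049  0.8197] 34.9420818327533
bar 2013 [0.4183 0.3417 0.0986] [-7.e-04  1.e+00 -2.e-04] [-0.0333 -0.0322  0.0297  0.0301] [-0.0078  0.0077] h [0.0283 0.03   0.0312]
```

View pics/w5.png

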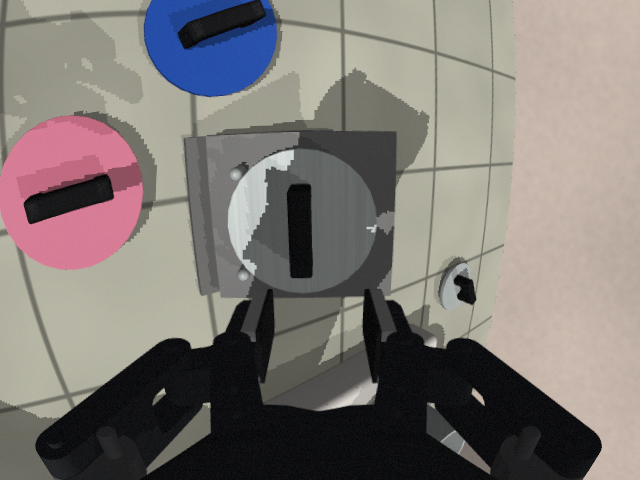

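The wrist view shows the lid's disc (centre (302,220)), its black bar at (300,230), and the two pins at (236,174) and (243,275). The bar is parallel to the finger pads.

Run:
```python
from h import *
nn=np.array([-.573,0,.8195]);Z=-nn;Y=np.cross(Z,[0,1.,0]);Y*=np.sign(Y[0]);Rt=np.stack([np.cross(Y,Z),Y,Z],1)
rel(np.array([.4212,.3405,.0945])+nn*.155,Rt)
```

```text
rel [0.04, -1.31, 12.51] [0.005, 0.0038, -0.0118] |r|deg 0.8
```

Emit:
arm_command(plan=[[[0,-1,1.5,0,0,-0.01],[0,-1.3,4,0,0,-0.01],[0,-1.3,6.5,0,0,-0.01],[0,-1.3,9,0,0,-0.01],[0,-1.3,11,0,0,-0.01],[0,-1.3,12,0,0,-0.01],[0,-1.3,12.5,0,0,-0.01],[0,-1.3,12.5,0,0,-0.01],[0,-1.3,12.5,0,0,-0.01],[0,-1.3,12.5,0,0,-0.01]]])

```text
t: 11.27
tool_pos: [0.3312, 0.3415, 0.2226]
tool_rot: [1.868, 1.869, 0.594]
contact_force: [0.1, 0.3, 0.3]
opening: 0.0382
grip_force: 0.0
```

Run:
```python
from h import *
nn=np.array([-.573,0,.8195]);Z=-nn;Y=np.cross(Z,[0,1.,0]);Y*=np.sign(Y[0]);Rt=np.stack([np.cross(Y,Z),Y,Z],1)
rel(np.array([.4212,.3405,.0945])+nn*.155,Rt)
```

```text
rel [-0.1, 0.03, 0.16] [0.0066, 0.0007, 0.0004] |r|deg 0.4
```

Close with firm grip, then lift off along the lid's normal.

Emit:
arm_command(plan=[[[0,0,0.1,0,0,0],[0,0,0.1,0,0,0],[0,0,0.1,0,0,0],[0,0,0.1,0,0,0],[0,0,0.1,0,0,0],[0,0,0.1,0,0,0],[0,0,0.1,0,0,0],[0,0,0.1,0,0,0]]], gripper=1, force=80)

```text
t: 11.93
tool_pos: [0.3318, 0.3417, 0.2219]
tool_rot: [1.867, 1.869, 0.594]
contact_force: [-3.5, -2.4, 6.4]
opening: 0.0145
grip_force: 78.9
```

Emit:
arm_command(plan=[[[0,0,-0.3,0,0,0],[0,0,-1,0,0,0],[0,0,-2,0,0,0],[0,0,-3.5,0,0,0],[0,0,-5,0,0,0],[0,0,-6.5,0,0,0],[0,0,-8,0,0,0],[0,0,-8,0,0,0]]])

```text
t: 12.6
tool_pos: [0.2843, 0.3418, 0.2878]
tool_rot: [1.868, 1.87, 0.596]
contact_force: [1.2, 0.3, -1.7]
opening: 0.0146
grip_force: 79.3
```

Run:
```python
from h import *
o=get_obs();print(o['opening'],o['grip_force'],o['contact_force'],o['tool_pos'])
rel([.46,.21,.43],down(0.))
```

```text
0.0145849078239384 79.33647036552429 [ 1.16953685  0.29143509 -1.7427446 ] [0.28433985 0.34180878 0.28775914]
rel [-13.2, 22.55, -1.46] [0.6166, -0.0009, 0.001] |r|deg 35.3
```

Emit:
arm_command(plan=[[[0,1.5,-2,0,0,0],[0,3,-4.2,0,0,0],[-1,5.5,-7,0.06,0,0],[-3,9,-6,0.16,0,0],[-5,12,-5,0.26,0,0],[-7,15,-4,0.36,0,0],[-9,18,-3,0.46,0,0],[-11,20.5,-2,0.54,0,0],[-12.5,22,-1.5,0.6,0,0],[-13.2,22.5,-1.5,0.617,0,0],[-13.2,22.5,-1.5,0.617,0,0],[-13.2,22.5,-1.5,0.617,0,0]]])

```text
t: 13.6
tool_pos: [0.4602, 0.2098, 0.4271]
tool_rot: [-2.222, -2.221, 0.006]
contact_force: [0.4, -0.0, -2.2]
opening: 0.0144
grip_force: 79.2
```

Run:
```python
from h import *
im,d,W,c=snap('wrist','w6.png');o=get_obs();print(o['opening'],o['grip_force'],o['contact_force'],o['tool_pos'],o['q'])
T=np.eye(4);T[:3,:3]=R.from_rotvec(o['tool_rot']).as_matrix();p=(W-o['tool_pos'])@T[:3,:3]
np.savez('w6.npz',im=im,W=W,p=p)
hs=cv2.cvtColor(im,cv2.COLOR_BGR2HSV)
q=np.isfinite(p[...,0])&(p[...,2]>.165)&(p[...,2]<.195)&(np.hypot(p[...,0],p[...,1])<.075)
P=p[q]
for _ in range(5):
    m=P.mean(0);v=np.linalg.svd(P-m,full_matrices=False)[2][2];v*=np.sign(v[2]);P=P[abs((P-m)@v)<.003]
print('lid plane tool frame',len(P),m.round(4),v.round(4)); 
# edge circle via hull of visible far edge
xy=P[:,:2];hull=cv2.convexHull(xy.astype(np.float32))[:,0];
e=hull[hull[:,0]>0.0];A=np.c_[2*e,np.ones(len(e))];s=np.linalg.lstsq(A,(e**2).sum(1),rcond=None)[0];print('circle',len(e),s[:2].round(4),np.sqrt(s[2]+s[:2]@s[:2]).round(4),xy.min(0),xy.max(0))
```

```text
0.01466178842606245 79.19384121894836 [-0.03053505  0.22253239 -2.66892937] [0.45969604 0.2102525  0.42711664] [ 2.81951339e-01 -2.50270312e-01  1.85757837e+00 -1.42304684e-03
  1.53760320e+00  2.81356448e-01]
lid plane tool frame 27980 [ 0.0186 -0.0002  0.1809] [ 0.0033 -0.0042  1.    ]
circle 34 [-0.0019 -0.0001] 0.0578 [-0.05909084 -0.05796943] [0.05614468 0.05791989]
```

View pics/w6.png

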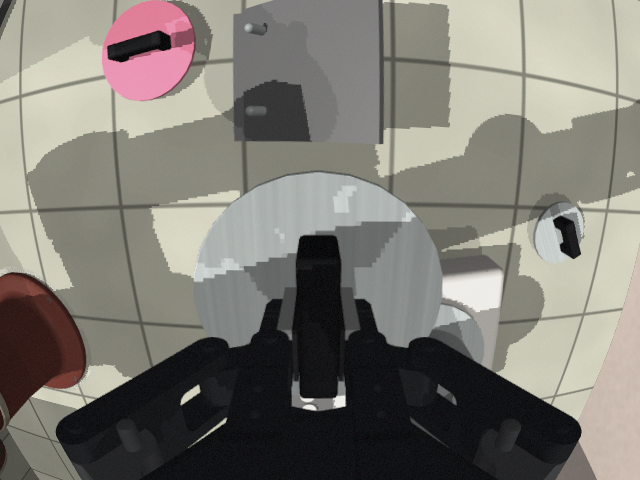

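The view shows the lid held level and centred in the fingers (columns 195–442), with the stand empty at the top and the small lid and bystanders untouched. Next I look at the canister's open mouth from close by.

Emit:
arm_command(plan=[[[-1,0.4,0,0,0,0],[-3.5,1.2,0,0,0,0],[-7,2.5,0,0,0,0],[-11,3.8,0,0,0,0],[-15,5.2,0,0,0,0],[-19,6.6,0,0,0,0],[-23,8,0,0,0,0],[-27,9.4,0,0,0,0],[-30,10.5,0,0,0,0],[-32,11.2,0,0,0,0],[-33,11.5,0,0,0,0],[-33,11.5,0,0,0,0]]])

```text
t: 14.65
tool_pos: [0.5754, -0.1214, 0.4283]
tool_rot: [2.223, 2.22, -0.006]
contact_force: [-0.6, 0.7, -3.1]
opening: 0.0145
grip_force: 79.2
```

Emit:
arm_command(plan=[[[0,0,0,0,0,0],[0,0,0,0,0,0],[0,0,0,0,0,0],[0,0,0,0,0,0]]])

```text
t: 14.98
tool_pos: [0.5753, -0.1189, 0.4289]
tool_rot: [2.219, 2.223, -0.004]
contact_force: [-0.4, -1.0, -2.2]
opening: 0.0144
grip_force: 79.2
```

```bash
cat > rim.py <<'E'
from h import *
def fit(n,z0=.1565):
    im,d,W,c=snap(n);z=W[...,2]
    q=np.isfinite(z)&(np.hypot(W[...,0]-.575,W[...,1]-.03)<.066)&(abs(z-z0)<.004)
    P=W[q];c0=np.array([.575,.03])
    zt=np.median(P[:,2])
    from scipy.optimize import least_squares
    for it in range(5):
        r=np.hypot(*(P[:,:2]-c0).T);k=(r>.048)&(r<.057)&(abs(P[:,2]-zt)<.002);Q=P[k];zt=np.median(Q[:,2])
        f=least_squares(lambda s:np.hypot(Q[:,0]-s[0],Q[:,1]-s[1])-.0525,c0,loss='soft_l1',f_scale=.002);c0=f.x
    th=np.degrees(np.arctan2(*(Q[:,:2]-c0).T[::-1]));r=np.hypot(*(Q[:,:2]-c0).T)
    print(n,len(Q),'c',c0.round(4),'z',zt.round(4),'r by quadrant',[(int(((th>=a)&(th<a+90)).sum()),r[(th>=a)&(th<a+90)].mean().round(4)) for a in(-180,-90,0,90)])
    A=np.c_[Q[:,:2]-c0,np.ones(len(Q))];print('  slope',np.linalg.lstsq(A,Q[:,2],rcond=None)[0].round(4))
    return c0
E
python3 - <<'E'
from rim import *
o=get_obs();print(o['tool_pos'],o['tool_rot'],o['contact_force'])
for n in('wrist','scene','side'): fit(n)
o=get_obs();Rm=R.from_rotvec(o['tool_rot']).as_matrix();print(o['tool_pos'],'lid ctr',(o['tool_pos']+Rm@[-.0017,-.0001,.197]).round(4))
E
```

```text
[ 0.57525801 -0.11890592  0.42888224] [ 2.21904485  2.22324055 -0.00436674] [-0.37084171 -1.01829607 -2.17319709]
wrist 2159 c [0.5745 0.0288] z 0.1559 r by quadrant [(935, np.float64(0.0524)), (927, np.float64(0.0524)), (149, np.float64(0.0518)), (148, np.float64(0.0519))]
  slope [-0.0005  0.0003  0.1558]
scene 199 c [0.5775 0.0307] z 0.1559 r by quadrant [(57, np.float64(0.0524)), (43, np.float64(0.0519)), (55, np.float64(0.0522)), (44, np.float64(0.0523))]
  slope [0.     0.001  0.1558]
side 61 c [0.5765 0.0256] z 0.155 r by quadrant [(24, np.float64(0.0526)), (0, np.float64(nan)), (7, np.float64(0.0532)), (30, np.float64(0.0525))]
  slope [-0.0091  0.0066  0.1547]
[ 0.57539028 -0.11951489  0.42888761] lid ctr [ 0.575  -0.1217  0.2319]rim.py:12: RuntimeWarning: Mean of empty slice.
  print(n,len(Q),'c',c0.round(4),'z',zt.round(4),'r by quadrant',[(int(((th>=a)&(th<a+90)).sum()),r[(th>=a)&(th<a+90)].mean().round(4)) for a in(-180,-90,0,90)])
  ret = ret.dtype.type(ret / rcount)
```

Emit:
arm_command(plan=[[[0.5,0,1,0,0,0],[1.5,0,2.5,0,0,0],[2.5,0,4,0,0,0],[2.5,0,5,0,0,0],[2.5,0,5.2,0,0,0],[2.5,0,5.2,0,0,0],[2.5,0,5.2,0,0,0],[2.5,0,5.2,0,0,0]]])

```text
t: 15.8
tool_pos: [0.5757, -0.0959, 0.3779]
tool_rot: [2.221, 2.219, -0.003]
contact_force: [-0.5, -0.1, -2.3]
opening: 0.0145
grip_force: 79.2
```

```bash
cat > both.py <<'E'
from rim import *
def lid(W,o):
    Rm=R.from_rotvec(o['tool_rot']).as_matrix();p=(W-o['tool_pos'])@Rm
    P=p[np.isfinite(p[...,0])&(abs(p[...,2]-.181)<.006)&(np.hypot(p[...,0],p[...,1])<.07)]
    for _ in range(5):
        m=P.mean(0);v=np.linalg.svd(P-m,full_matrices=False)[2][2];v=v*np.sign(v[2]);P=P[abs((P-m)@v)<.003]
    h=cv2.convexHull(P[:,:2].astype(np.float32))[:,0]
    e=h[(np.hypot(*h.T)>.05)]
    from scipy.optimize import least_squares
    f=least_squares(lambda s:np.hypot(e[:,0]-s[0],e[:,1]-s[1])-.058,[0,0],loss='soft_l1',f_scale=.001)
    print('lid tool',f.x.round(4),'hull',len(e),'top z',m[2].round(4),'normal world',(Rm@v).round(4));w=o['tool_pos']+Rm@np.r_[f.x,m[2]+.016*v[2]];print('lid underside world',w.round(4));return w
E
python3 - <<'E'
from both import *
import warnings;warnings.simplefilter('ignore')
o=get_obs();print(o['tool_pos'],o['contact_force'])
c=fit('wrist');im,d,W,cc=snap('wrist','w7.png');o=get_obs();w=lid(W,o)
D=np.r_[c,.156]-w;print('delta world',D.round(4));print('tool cm',(R.from_rotvec(o['tool_rot']).as_matrix().T@D*100).round(2))
E
```

```text
[ 0.57570453 -0.09588234  0.37787158] [-0.45166491 -0.10970317 -2.25928923]
wrist 3587 c [0.5745 0.029 ] z 0.1558 r by quadrant [(1469, np.float64(0.0523)), (1475, np.float64(0.0523)), (322, np.float64(0.0517)), (321, np.float64(0.0517))]
  slope [-0.0003 -0.0008  0.1558]
lid tool [-0.0016 -0.0005] hull 53 top z 0.1808 normal world [-4.3e-03  1.0e-04 -1.0e+00]
lid underside world [ 0.5752 -0.098   0.1811]
delta world [-0.0006  0.127  -0.0251]
tool cm [12.71 -0.07  2.47]
```

Emit:
arm_command(plan=[[[1,0,0,0,0,0],[3.5,0,0,0,0,0],[6.5,0,0,0,0,0],[9.5,-0.05,0,0,0,0],[11.7,-0.05,0,0,0,0],[12.7,-0.05,0.4,0,0,0],[12.7,-0.05,1,0,0,0],[12.7,-0.05,1.6,0,0,0],[12.7,-0.05,1.8,0,0,0],[12.7,-0.05,1.8,0,0,0],[12.7,-0.05,1.8,0,0,0],[12.7,-0.05,1.8,0,0,0]]])

```text
t: 16.9
tool_pos: [0.575, 0.0307, 0.3585]
tool_rot: [2.223, 2.219, -0.005]
contact_force: [0.1, -0.5, -2.5]
opening: 0.0145
grip_force: 79.2
```

Run:
```python
from both import *
im,d,W,cc=snap('wrist','w8.png');o=get_obs();print(o['tool_pos'],o['contact_force']);w=lid(W,o)
D=np.array([.5745,.029,.156])-w;print(D.round(4));print('tool cm',(R.from_rotvec(o['tool_rot']).as_matrix().T@D*100).round(2))
```

```text
[0.57503778 0.0308081  0.35868655] [-0.57166859 -0.01983939 -1.65933809]
lid tool [-0.0017 -0.0008] hull 55 top z 0.1811 normal world [-6.e-03  9.e-04 -1.e+00]
lid underside world [0.574  0.0287 0.1616]
[ 0.0005  0.0003 -0.0056]
tool cm [0.04 0.05 0.56]
```

Emit:
arm_command(plan=[[[0,0,0.1,0,0,0],[0,0,0.2,0,0,0],[0,0,0.3,0,0,0],[0,0,0.4,0,0,0],[0,0,0.5,0,0,0],[0,0,0.6,0,0,0],[0,0,0.7,0,0,0],[0,0,0.7,0,0,0]]])

```text
t: 17.62
tool_pos: [0.5748, 0.0316, 0.351]
tool_rot: [-2.221, -2.221, 0.005]
contact_force: [0.4, 0.0, -2.5]
opening: 0.0146
grip_force: 79.2
```

Emit:
arm_command(plan=[[[0,0,0.1,0,0,0],[0,0,0.2,0,0,0],[0,0,0.3,0,0,0],[0,0,0.3,0,0,0],[0,0,0.3,0,0,0]]])

```text
t: 18.03
tool_pos: [0.5749, 0.0314, 0.3484]
tool_rot: [2.221, 2.221, -0.005]
contact_force: [0.7, -0.4, -3.2]
opening: 0.0146
grip_force: 79.2
```

Emit:
arm_command(plan=[[[0,0,0.1,0,0,0],[0,0,0.2,0,0,0],[0,0,0.3,0,0,0],[0,0,0.35,0,0,0],[0,0,0.35,0,0,0],[0,0,0.35,0,0,0]]])

```text
t: 18.53
tool_pos: [0.5749, 0.0314, 0.3449]
tool_rot: [2.221, 2.221, -0.005]
contact_force: [1.4, -2.1, -2.2]
opening: 0.0144
grip_force: 79.2
```

Emit:
arm_command(plan=[[[0,0,0.05,0,0,0],[0,0,0.1,0,0,0],[0,0,0.1,0,0,0],[0,0,0.1,0,0,0]]])

```text
t: 18.87
tool_pos: [0.5749, 0.0314, 0.344]
tool_rot: [2.221, 2.221, -0.005]
contact_force: [1.3, -3.5, -1.2]
opening: 0.0145
grip_force: 79.2
```

Emit:
arm_command(plan=[[[-0.04,0.02,0,0,0,0],[-0.08,0.03,0,0,0,0],[-0.1,0.03,0.05,0,0,0],[-0.1,0.03,0.1,0,0,0],[-0.1,0.03,0.1,0,0,0]]])

```text
t: 19.28
tool_pos: [0.575, 0.0308, 0.3432]
tool_rot: [-2.221, -2.221, 0.005]
contact_force: [-3.0, 0.4, 2.2]
opening: 0.0143
grip_force: 79.7
```

Emit:
arm_command(plan=[[[0,0,0.05,0,0,0],[0,0,0.1,0,0,0],[0,0,0.1,0,0,0],[0,0,0.1,0,0,0]]])

```text
t: 19.62
tool_pos: [0.5751, 0.0308, 0.3431]
tool_rot: [-2.221, -2.221, 0.004]
contact_force: [-5.0, 2.3, 6.5]
opening: 0.0144
grip_force: 80.4
```

The lid bottoms out at the seated height with about 9 N. Releasing it now.

Emit:
arm_command(plan=[[[0,0,-0.05,0,0,0],[0,0,-0.05,0,0,0],[0,0,-0.05,0,0,0],[0,0,-0.05,0,0,0],[0,0,-0.05,0,0,0],[0,0,-0.05,0,0,0]]], gripper=0.1)

```text
t: 20.12
tool_pos: [0.5751, 0.0304, 0.3421]
tool_rot: [2.222, 2.221, -0.005]
contact_force: [-0.3, 0.2, 0.0]
opening: 0.0385
grip_force: 0.0
```

Emit:
arm_command(plan=[[[0,0,-0.5,0,0,0],[0,0,-2,0,0,0],[0,0,-4,0,0,0],[0,0,-7,0,0,0],[0,0,-10,0,0,0],[-3,0,-12,0,0,0],[-6,0,-12,0,0,0],[-6,0,-12,0,0,0],[-6,0,-12,0,0,0],[-6,0,-12,0,0,0]]])

```text
t: 20.95
tool_pos: [0.5753, -0.0291, 0.4621]
tool_rot: [-2.221, -2.22, 0.005]
contact_force: [-0.2, 0.5, 0.1]
opening: 0.0384
grip_force: 0.0
```

Run:
```python
from h import *
im,d,W,cc=snap('wrist','w9.png');snap('scene','s9.png');o=get_obs();print(o['tool_pos'],o['contact_force'],o['opening'])
z=W[...,2];q=np.isfinite(z)&(np.hypot(W[...,0]-.5745,W[...,1]-.029)<.056)&(abs(z-.162)<.008);P=W[q]
A=np.c_[P[:,:2]-[.5745,.029],np.ones(len(P))]
for _ in range(4):
    s=np.linalg.lstsq(A,P[:,2],rcond=None)[0];k=abs(A@s-P[:,2])<.003;A=A[k];P=P[k]
print('disc top plane',len(P),s.round(4))
```

```text
[ 0.5752615  -0.02851176  0.46173833] [0.54665029 1.09814046 0.87370034] 0.038588033693347464
disc top plane 15971 [-0.      0.0003  0.1621]
```

View pics/w9.png

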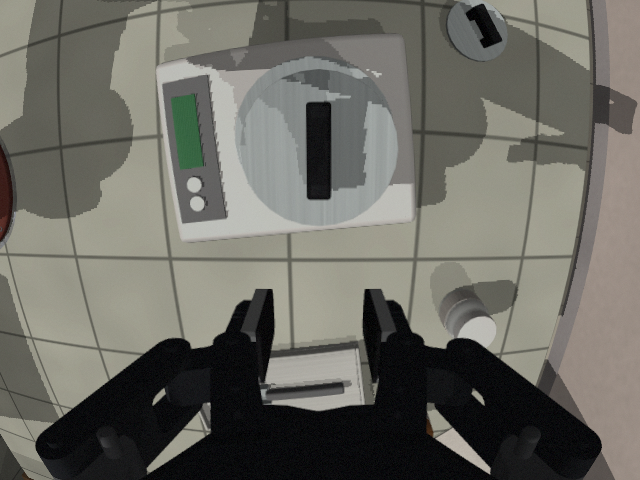

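View pics/s9.png

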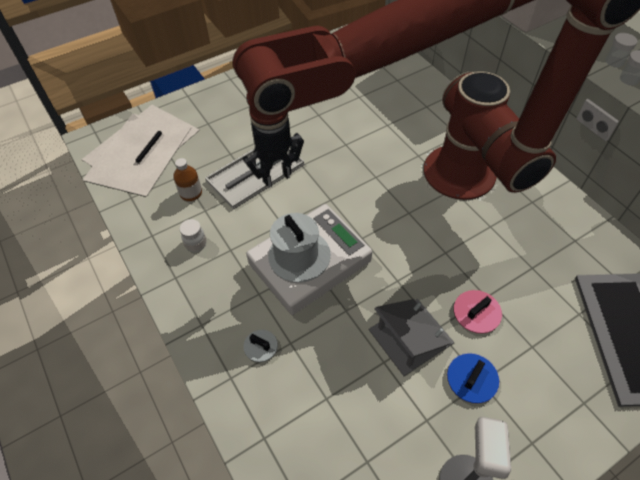

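The wrist view shows the lid level on the canister (disc centre (318,145)). Its top is at 0.162 m, which is the rim height plus 6 mm, so it is fully seated. The scene view shows the scoop in the tray at (240,178) and the bystanders in place.

```bash
python3 -c "
from station import finish_job;print(finish_job())"
```

```text
the job is handed in; nothing more can be done
None
```

The scoop lies flat in the tray, the large lid is seated and level on the canister, and the job was handed in after about 21 s of robot time, with the small lid, the pot and the bottle left where they were.

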